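Put the lids back on the pantry crocks

TASK

Close the four white storage crocks: put each wooden lid on the crock that it fits in shape and size, knob up and lying fully home on the rim, with the square and the oblong lid squared up to their crocks. Leave the crocks and the two amber jam jars standing where they are.

Things in the scene. Friction and masses are not known exactly. Their poses are not given: they have to be found in the camera images.
- crock_big: the large round white ceramic storage crock: outside diameter 108 mm, mouth 94 mm, about 0.75 kg. It stands loose and upright on the worktop, open at the top, 70 mm high, wall 7 mm, empty. Origin: centre of its underside; z up, rim at z = 70 mm. A lid sits home when its origin is 62 mm above this origin.
- crock_small: the small round white ceramic storage crock: outside diameter 76 mm, mouth 62 mm, about 0.5 kg. It stands loose and upright on the worktop, open at the top, 70 mm high, wall 7 mm, empty. Origin: centre of its underside; z up, rim at z = 70 mm. A lid sits home when its origin is 62 mm above this origin.
- crock_square: the square white ceramic storage crock: outside 84 x 84 mm, mouth 70 x 70 mm, about 0.7 kg; x and y run along its sides. It stands loose and upright on the worktop, open at the top, 70 mm high, wall 7 mm, empty. Origin: centre of its underside; z up, rim at z = 70 mm. A lid sits home when its origin is 62 mm above this origin.
- crock_oblong: the oblong white ceramic storage crock: outside 112 mm along its x by 70 mm along its y, mouth 98 x 56 mm, about 0.75 kg. It stands loose and upright on the worktop, open at the top, 70 mm high, wall 7 mm, empty. Origin: centre of its underside; z up, rim at z = 70 mm. A lid sits home when its origin is 62 mm above this origin.
- lid_big: the large round lid of plain brown wood, about 0.12 kg: plate of diameter 116 mm, under it a plug of diameter 80 mm and 8 mm deep (7 mm play all round in the mouth); on top a round knob of diameter 24 mm. Starts knob up. Origin: centre of the plug's underside; z up. Plate (rests on the rim) from z = 8 to 16 mm, knob from 16 to 46 mm.
- lid_small: the small round lid of plain brown wood, about 0.07 kg: plate of diameter 84 mm, under it a plug of diameter 48 mm and 8 mm deep (7 mm play all round in the mouth); on top a round knob of diameter 24 mm. Starts knob up. Origin: centre of the plug's underside; z up. Plate (rests on the rim) from z = 8 to 16 mm, knob from 16 to 46 mm.
- lid_square: the square lid of plain brown wood, about 0.11 kg: plate 92 x 92 mm, under it a plug 56 x 56 mm and 8 mm deep (7 mm play each side in the mouth); on top a bar knob 50 mm long along x, 18 mm wide along y (grip across y). Starts knob up. Origin: centre of the plug's underside; z up. Plate (rests on the rim) from z = 8 to 16 mm, knob from 16 to 46 mm.
- lid_oblong: the oblong lid of plain brown wood, about 0.12 kg: plate 120 mm along its x by 78 mm along its y, under it a plug 84 x 42 mm and 8 mm deep (7 mm play each side in the mouth); on top a bar knob 50 mm long along x, 18 mm wide along y (grip across y). Starts knob up. Origin: centre of the plug's underside; z up. Plate (rests on the rim) from z = 8 to 16 mm, knob from 16 to 46 mm.
- jar_left: a bystander: loose amber jam jar with a steel cap, diameter 50 mm, 85 mm high, standing among the crocks on the robot's left (+y). Origin: centre of its underside, z up.
- jar_right: a bystander: the same kind of amber jam jar, diameter 50 mm, 85 mm high, among the crocks on the robot's right (-y). Origin: centre of its underside, z up.
Not all that is in view belongs to the job. What is shaped like the lid_square but black is not meant. Leave any yellow look-alike of the lid_small alone.

How it is judged:
By the outcome, as a careful person would: the job done as asked, in the order asked, and still so for the second after the job is handed in, with the robot touching nothing.
It also fails if it takes over 106 s, if anything falls off the work surface, if the arm or the gripper's body presses on something with over 40 N, if the wrist force passes 120 N, or if a joint passes its speed limit or range.

ROBOT

A 6-joint arm with a two-finger parallel gripper is mounted at the origin on the work surface. World frame = base frame: x ahead of the robot, y to its left, z up, the work surface at z = 0. Lengths are in m, angles in rad, forces in N, time in s.
With the tool pointing down it reaches from about 0.3 to 0.775 m from the base axis. Payload 14.6 kg.
Tool frame: the origin (TCP) lies at the very end of the fingers, on their centre line; the grasp point (between the pads) lies 19 mm behind it; z points along the fingers, y is the line along which they close (so a half turn about z gives the same grasp; the last joint's range is limited). The gripper opens to 94 mm and grips with 3 to 60 N. Pads are 16 mm wide; open, the fingers measure 119 mm over their backs; the gripper's body (75 mm by 177 mm) begins 78 mm behind the grasp point.
Start: joints at [1.205, 0.3, 1.521, -0, 1.321, -0.067], TCP at [0.162, 0.526, 0.205] pointing down, gripper open.
Joint ranges: [-3.03, 3.03], [-0.79, 2.21], [0.23, 2.52], [-1.04, 4.18], [0, 3.07], [-2.55, 2.55]. Speed limits (rad/s): [2.22, 2.22, 2.57, 3.14, 3.14, 3.14].

INTERFACE

Orientations are given as [roll, pitch, yaw] about the fixed x, y, z axes, in that order (R = Rz(yaw) Ry(pitch) Rx(roll)).
In Python, from station import ctrl, camera, camera_info, finder gives the robot as it stands.
- The arm moves only by the tool carry_out, never from a script. Its argument "motion" is a list of rows, each a list of 2 entries, a list of its own where there are three numbers: the shift along the tool's x, y, z as a fraction of full scale, then the turn about the tool's z as a fraction of full scale. A call has 1 to 12 rows; each row is the pose to reach, as a shift and turn from the pose commanded when the call began, along the tool's axes at that moment, turning the shorter way round; what a row does not reach only later rows make up. Full scale, the value 1, is 200 mm for a shift and 360 degrees for a turn. A row lasts 1/10 s, in which the tool goes at most 50 mm and 8.59 degrees, less where a joint would pass 70% of its speed; a pose out of reach is approached as far as the arm can. A call with a number of a shift or a turn outside -1 to 1 is refused whole. A call with a gripper value outside its range is refused whole. "hand" is the closure, from -1 (fully open) to 1 (shut), set as the call begins (left out, the last holds). The fingers move at their own pace and stop on an object; "force" is the grip in N (left out, the last holds). Time passes only in rows, so rows that repeat a pose let the fingers close. It gives the time, the measured TCP pose, the force, the opening and the grip force at its end, in the units of the state.
- ctrl.get_obs(): the state, without advancing time (a new reading comes with each control period).
- camera(name): name is "side" or "top"; returns (picture, depth): 400x640x3 uint8, blue, green, red; 400x640 float32, m along the optical axis (not along the pixel's ray), 0 where there is no reading.
- camera_info(name): a dict with "camera_matrix" (3x3 intrinsics, pixels), "origin" and "attitude" of the camera in the world. Camera axes: x right, y down, z forward; pixel columns grow to the right and rows downward; lengths in m; the calibration is good to about 2 mm. A picture is of the moment at which its call begins. camera_info takes no time and is no camera call.
- ctrl.hand_in(): hands the job in; it is judged then, once.
Trained networks look in the newest picture that a camera, given by its name, has taken for a name from the list of things; names that differ only in an ending like _2 or _b are one class to them, and where a whole thing is asked for, a point or a joint stands for the part that bears it (a point fixed in the world has none). Each returns a list of dicts, best first, with "conf" (0 to 1); they miss things now and then, are a little off and sometimes report something else, mostly with a low value. They report only what shows in the picture. A call takes as long as a camera call. They do not tell look-alikes from the thing itself.
- finder.boxes_of(camera, query): "location" ([column, row] in pixels, amid what is visible of it).
- finder.cut_out(camera, query): "mask" (400x640 bool, what is visible of it) and "location" ([column, row] in pixels, amid what is visible of it).
- finder.pinpoint(camera, query): "location" ([column, row] in pixels: a listed point, or the origin of a listed thing).
The state is a dict: "time_s": time; "qpos": joint angles; "joint_vel": joint speeds; "tau": joint torques, N m; "ee_pos": TCP position; "eef_rot": TCP orientation; "force": force on the tool from outside, world axes, zero at the start; "moment": the same for the moment, N m; "grip_width": finger opening in m; "grip_force": force on a finger pad.
Only numpy, scipy, OpenCV 4.12 (cv2) and the standard library are available. Lean on these libraries where they do the work, as an engineer would, in place of code of your own. Each camera call takes 0.05 s, during which the arm holds its last target. There are 200 camera calls.

## Working session

There is one attempt and no reset: what is moved stays moved. The work goes in short steps, Python scripts to look and compute and a tool call to move; the robot and the scene stay as the last step left them, time stands still between calls to the robot, and variables do not carry over. Pictures are saved under pics/ and viewed, at most 14 in all, crops included, and the job is handed in when it is done.

Besides the shell and the picture viewer there is one more tool, called after "Emit:" in YAML: its name, and indented under it one key for each argument. carry_out: Moves the arm, as the interface text tells. Its arguments: {"type":"object","properties":{"motion":{"type":"array","items":{"type":"array"}},"hand":{"type":"number"},"force":{"type":"number"}},"required":["motion"]}

```bash
ls; mkdir -p pics; python3 - <<'E'
from station import ctrl, camera, camera_info, finder
import cv2,numpy as np
np.set_printoptions(precision=4,suppress=True)
for n in("top","side"):
    im,d=camera(n); cv2.imwrite(f"pics/{n}0.png",im); np.save(f"{n}0.npy",d); print(n,camera_info(n),(d==0).mean())
o=ctrl.get_obs(); print(o)
E
```

```text
pics
top {'camera_matrix': array([[467.0148,   0.    , 322.8335],
       [  0.    , 467.0148, 192.1376],
       [  0.    ,   0.    ,   1.    ]]), 'origin': array([ 0.2209, -0.0691,  1.6333]), 'attitude': array([-2.951 , -0.0026, -1.5727])} 0.003953125
side {'camera_matrix': array([[398.5193,   0.    , 323.655 ],
       [  0.    , 398.5193, 198.3019],
       [  0.    ,   0.    ,   1.    ]]), 'origin': array([ 0.0559, -0.9046,  0.8557]), 'attitude': array([-2.286 , -0.0134, -0.4955])} 0.00408984375
{'time_s': 0.1, 'qpos': array([ 1.2054,  0.3004,  1.5215, -0.    ,  1.3207, -0.0666]), 'joint_vel': array([ 0.0013, -0.0001, -0.001 , -0.    ,  0.0012, -0.0011]), 'tau': array([  0.0015, -53.2643, -35.3281,   0.0709,   0.0236,  -0.0001]), 'ee_pos': array([0.1618, 0.5254, 0.205 ]), 'eef_rot': array([-3.1406, -0.0001,  2.8428]), 'force': array([ 0.2734, -0.1562, -0.2603]), 'moment': array([-0.025 , -0.0062, -0.0073]), 'grip_force': 0.0, 'grip_width': 0.09391332738749263}
```

View pics/top0.png

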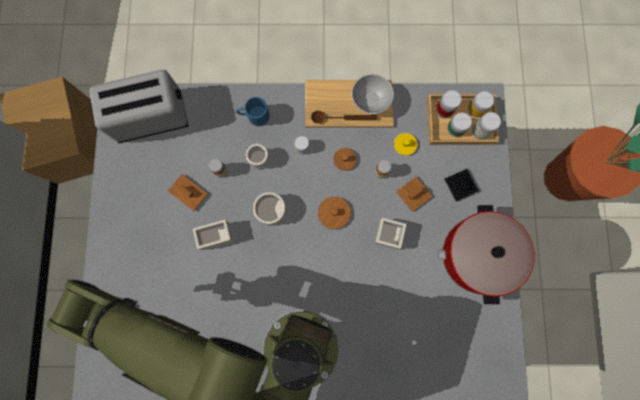

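View pics/side0.png

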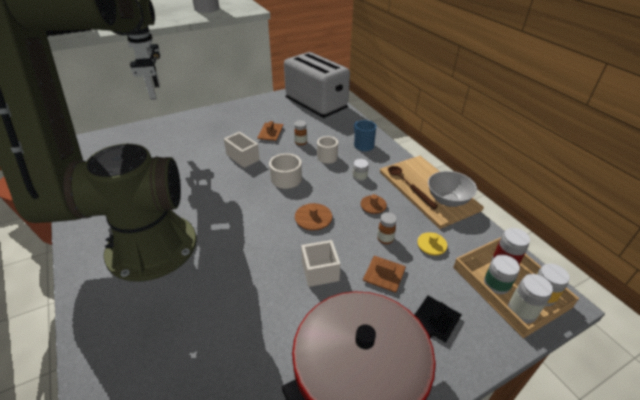

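```bash
cat > h.py <<'E'
from station import ctrl, camera, camera_info, finder
import cv2,numpy as np
from scipy.spatial.transform import Rotation as R
np.set_printoptions(precision=4,suppress=True)
def cam(n):
    i=camera_info(n); return i["camera_matrix"],np.array(i["origin"]),R.from_euler("xyz",i["attitude"]).as_matrix()
def cloud(n,d):
    K,o,M=cam(n); v,u=np.mgrid[:400,:640]
    c=np.stack([(u-K[0,2])/K[0,0]*d,(v-K[1,2])/K[1,1]*d,d],-1); return c@M.T+o
def ray(n,p):
    K,o,M=cam(n); return o,M@np.array([(p[0]-K[0,2])/K[0,0],(p[1]-K[1,2])/K[1,1],1])
def atz(n,p,z):
    o,r=ray(n,p); return o+r*(z-o[2])/r[2]
def pix(n,X):
    K,o,M=cam(n); c=K@(M.T@(np.array(X)-o)); return c[:2]/c[2]
NAMES=["crock_big","crock_small","crock_square","crock_oblong","lid_big","lid_small","lid_square","lid_oblong","jar_left","jar_right"]
E
python3 - <<'E'
from h import *
for n in("top","side"):
    P=cloud(n,np.load(f"{n}0.npy"))
    for q in NAMES:
        for r in finder.cut_out(n,q):
            if r["conf"]<.2: continue
            p=P[r["mask"]]; z=p[:,2]
            print(n,q,round(r["conf"],2),np.array(r["location"]),r["mask"].sum(),"zpct",np.percentile(z,[5,50,95]),"med",np.median(p,0)[:2])
E
```

```text
top crock_big 0.56 [268.1 208.4] 890 zpct [0.0015 0.011  0.0732] med [0.4739 0.1126]
top crock_small 0.76 [257.5 155.1] 469 zpct [0.002  0.0319 0.0735] med [0.6592 0.1593]
top crock_square 0.88 [390.3 234.5] 733 zpct [0.0017 0.0149 0.0729] med [ 0.3858 -0.3042]
top crock_square 0.22 [345. 161.] 427 zpct [0.0096 0.0168 0.0443] med [ 0.6514 -0.1495]
top crock_oblong 0.84 [212.4 237.3] 874 zpct [0.0022 0.0227 0.0728] med [0.3829 0.3047]
top lid_big 0.79 [333.6 211.2] 834 zpct [0.0096 0.0163 0.0287] med [ 0.4578 -0.1092]
top lid_small 0.69 [341.4 160.1] 414 zpct [0.0095 0.0168 0.0445] med [ 0.6513 -0.15  ]
top lid_small 0.67 [403.9 143.1] 379 zpct [0.0103 0.0164 0.046 ] med [ 0.706  -0.3681]
top lid_square 0.67 [412.8 193.4] 668 zpct [0.0097 0.0165 0.0453] med [ 0.5245 -0.3919]
top lid_square 0.67 [459.3 186.5] 638 zpct [0.0084 0.0166 0.0462] med [ 0.5546 -0.5584]
top lid_oblong 0.74 [188.5 192.2] 730 zpct [0.01   0.0174 0.0465] med [0.5318 0.4037]
top jar_left 0.74 [217.2 165.7] 238 zpct [0.0184 0.0809 0.0893] med [0.6069 0.2883]
top jar_right 0.78 [381.  169.6] 219 zpct [0.0212 0.0811 
[... 732 characters left out ...]
621]
side lid_small 0.73 [429.  243.8] 520 zpct [0.0127 0.017  0.0467] med [ 0.6986 -0.3805]
side lid_square 0.9 [436.5 318.1] 1112 zpct [0.0145 0.0173 0.0472] med [ 0.5564 -0.5756]
side lid_square 0.71 [386.  273.2] 970 zpct [0.014  0.0172 0.047 ] med [ 0.5181 -0.4058]
side lid_oblong 0.73 [271.9 128.5] 353 zpct [0.0113 0.0168 0.0458] med [0.5252 0.3874]
side jar_left 0.68 [238.8 145.7] 850 zpct [0.0074 0.0456 0.0712] med [0.3763 0.2815]
side jar_left 0.62 [327.2 151.3] 504 zpct [0.0092 0.0472 0.0713] med [0.6483 0.134 ]
side jar_left 0.56 [299.6 132.3] 315 zpct [0.0016 0.0494 0.087 ] med [0.6055 0.2759]
side jar_right 0.87 [385.8 225.2] 460 zpct [0.0123 0.0599 0.0872] med [ 0.5959 -0.2976]
```

The top view shows these lids:
- **Brown lids:** big at (334,212), small at (345,159), square at (414,193) and oblong at (188,192).
- **Look-alikes:** yellow small at (405,144) and black square at (461,185). The task rules both out, so the plain brown ones are meant.

Next I fit precise poses in both views and confirm the choice in a crop.

```bash
cat > fit.py <<'E'
from h import *
from scipy.optimize import minimize
S=8
def shape(n):
    a=np.linspace(0,2*np.pi,72,endpoint=False); circ=lambda d:np.c_[np.cos(a),np.sin(a)]*d/2
    rect=lambda w,h:np.array([[1,1],[-1,1],[-1,-1],[1,-1]])*[w/2,h/2]
    return {"crock_big":[(circ(.108),0,.07)],"crock_small":[(circ(.076),0,.07)],"crock_square":[(rect(.084,.084),0,.07)],"crock_oblong":[(rect(.112,.07),0,.07)],
     "lid_big":[(circ(.116),.008,.016),(circ(.024),.016,.046)],"lid_small":[(circ(.084),.008,.016),(circ(.024),.016,.046)],
     "lid_square":[(rect(.092,.092),.008,.016),(rect(.05,.018),.016,.046)],"lid_oblong":[(rect(.12,.078),.008,.016),(rect(.05,.018),.016,.046)],
     "jar_left":[(circ(.05),0,.085)],"jar_right":[(circ(.05),0,.085)]}[n]
def fit(cn,name,P,xy,yaw=0,z0=0,zmin=.006,free_yaw=True,iters=1):
    u0,v0=(pix(cn,[*xy,z0+.03])-45).astype(int); u0=max(u0,0);v0=max(v0,0)
    Z=P[v0:v0+90,u0:u0+90]
    m=((Z[...,2]>zmin)&(np.hypot(Z[...,0]-xy[0],Z[...,1]-xy[1])<.085)).astype(np.uint8)
    c,_=cv2.findContours(m,cv2.RETR_EXTERNAL,cv2.CHAIN_APPROX_NONE); 
    c=max(c,key=cv2.contourArea); m[:]=0; cv2.drawContours(m,[c],-1,1,-1)
    M=cv2.resize(m.astype(np.float32),None,fx=S,fy=S,interpolation=cv2.INTER_LINEAR)
    K,o,A=cam(cn)
    def ren(p):
        c,s=np.cos(p[2]),np.sin(p[2]); im=np.zeros(M.shape,np.uint8)
        for pl,a,b in shape(name):
            q=pl@np.array([[c,s],[-s,c]])+p[:2]
            X=np.vstack([np.c_[q,np.full(len(q),z0+a)],np.c_[q,np.full(len(q),z0+b)]])
            uv=(X-o)@A@K.T; uv=uv[:,:2]/uv[:,2:]
            cv2.fillConvexPoly(im,cv2.convexHull((((uv-[u0,v0]+.5)*S-.5)*16).round().astype(np.int32)),1,shift=4)
        return im
    rnd=name[-3:] in("big","all") or "jar" in name
    def cost(p): return np.abs(ren([p[0]/1e3,p[1]/1e3,0 if rnd else p[2]/50])-M).sum()/M.sum()
    best=None
    for y in ([0] if rnd else yaw+np.array([-.25,0,.25])):
        x0=np.array([xy[0]*1e3,xy[1]*1e3,y*50])
        r=minimize(cost,x0,method="Nelder-Mead",options=dict(initial_simplex=x0+np.array([[0,0,0],[8,0,0],[0,8,0],[0,0,8]]),maxiter=150))
        if best is None or r.fun<best.fun: best=r
    p=best.x/[1e3,1e3,50]; return p,best.fun
E
python3 - <<'E'
from fit import *
G=dict(crock_big=(.474,.113),crock_small=(.655,.15),crock_square=(.386,-.304),crock_oblong=(.383,.3),lid_big=(.458,-.109),lid_small=(.651,-.15),lid_square=(.5245,-.392),lid_oblong=(.53,.4),jar_left=(.607,.285),jar_right=(.6,-.28))
P={n:cloud(n,np.load(f"{n}0.npy")) for n in("top","side")}
A=np.vstack([P[n].reshape(-1,3) for n in P])
for k,g in G.items():
    yaw=0
    near=A[np.hypot(A[:,0]-g[0],A[:,1]-g[1])<.075]
    b=near[(near[:,2]>.06)] if "crock" in k else near[(near[:,2]>.035)]
    (cx,cy),wh,ang=cv2.minAreaRect(b[:,:2].astype(np.float32)*1000)
    ang=np.radians(ang)+(np.pi/2 if wh[0]<wh[1] else 0)
    print(k,"bandrect",np.array([cx,cy,*wh]).round(),round(ang,3),"ztop",np.percentile(b[:,2],80).round(4))
    for n in P:
        p,f=fit(n,k,P[n],g,ang,zmin=.007 if "lid" in k else .008)
        print("   ",n,p,round(f,3))
im=cv2.imread("pics/top0.png")[120:260,160:490]; cv2.imwrite("pics/crop.png",cv2.resize(im,None,fx=2.4,fy=2.4,interpolation=cv2.INTER_CUBIC))
E
```

```text
crock_big bandrect [466. 108. 109. 111.] 1.591 ztop 0.0719
    top [0.4693 0.1115 0.0696] 0.049
    side [0.4692 0.1129 0.0908] 0.086
crock_small bandrect [654. 154.  82.  75.] 0.937 ztop 0.0718
    top [ 0.6565  0.1579 -0.0415] 0.077
    side [ 0.6576  0.1601 -0.1648] 0.097
crock_square bandrect [ 382. -303.   92.   86.] 1.315 ztop 0.0718
    top [ 0.3835 -0.3004  1.3124] 0.056
    side [ 0.3829 -0.3002  1.3156] 0.061
crock_oblong bandrect [378. 299.  77. 119.] 1.84 ztop 0.0717
    top [0.3805 0.3031 1.8451] 0.054
    side [0.3797 0.3069 1.8456] 0.083
lid_big bandrect [ 458. -114.   27.   21.] 1.406 ztop 0.048
    top [ 0.4596 -0.1108  0.025 ] 0.05
    side [ 0.4587 -0.113   0.049 ] 0.051
lid_small bandrect [ 653. -153.   26.   24.] 1.16 ztop 0.0473
    top [ 0.6551 -0.1505 -0.0527] 0.071
    side [ 0.6539 -0.1524  0.0773] 0.08
lid_square bandrect [ 525. -396.   23.   53.] 2.225 ztop 0.0474
    top [ 0.5268 -0.394   2.228 ] 0.058
    side [ 0.5258 -0.3967  2.2221] 0.052
lid_oblong bandrect [531. 402.  56.  19.] 0.942 ztop 0.0488
    top [0.5342 0.4067 0.921 ] 0.063
    side [0.5323 0.4043 0.9326] 0.092
jar_left bandrect [611. 290.  51.  50.] 0.12 ztop 0.0855
    top [ 0.6142  0.2947 -0.2965] 0.174
    side [ 0.6136  0.296  -0.598 ] 0.167
jar_right bandrect [ 607. -285.   52.   51.] 0.708 ztop 0.0861
    top [ 0.6082 -0.2815 -0.0098] 0.163
    side [ 0.6103 -0.2826 -0.1329] 0.157
```

View pics/crop.png

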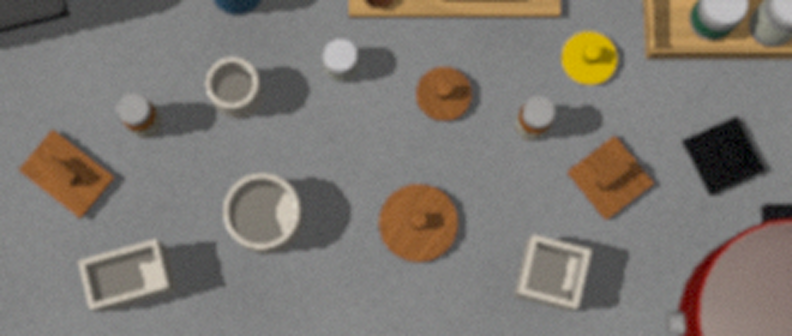

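The crop confirms it: the plain brown small lid is at crop (444,94) and the brown square lid at crop (611,177). The yellow lid at (589,57) and the black one at (726,156) are decoys. One refinement remains before moving: fit the crocks by rim only, check obstacle heights, and write a helper that computes moves.

```bash
cat >> h.py <<'E'
def step(x,y,z,yaw,o=None):
    "shift (fraction of 200mm) in tool axes and turn fraction from the present pose to the target"
    o=o or ctrl.get_obs(); M=R.from_euler("xyz",o["eef_rot"]); s=M.inv().apply(np.array([x,y,z])-o["ee_pos"])/.2
    t=(M.inv()*R.from_euler("xyz",[np.pi,0,yaw])).as_rotvec()[2]/(2*np.pi)
    return s.round(4),round(t,4)
E
python3 - <<'E'
import fit
from fit import *
G=dict(crock_big=(.469,.111),crock_small=(.656,.157),crock_square=(.3835,-.3),crock_oblong=(.38,.303))
P={n:cloud(n,np.load(f"{n}0.npy")) for n in("top","side")}
old=fit.shape
fit.shape=lambda n:[(old(n)[0][0],.058,.07)] if "crock" in n else [(old(n)[1][0],.03,.046)]
for k,g in G.items():
    for n in P:
        p,f=fit.fit(n,k,P[n],g,dict(crock_square=1.313,crock_oblong=1.845).get(k,0),zmin=.058)
        print(k,n,p,round(f,3))
for n in P: 
    p=P[n].reshape(-1,3); t=p[(abs(p[:,0]-.45)<.1)&(abs(p[:,1])<.05)]; print(n,"table z",np.median(t[:,2]))
p=P["top"].reshape(-1,3)
for lab,x0,x1,y0,y1 in [("corr",.55,.72,-.25,.25),("pot",.2,.55,-.8,-.45),("front",.33,.75,-.5,.5)]:
    q=p[(p[:,0]>x0)&(p[:,0]<x1)&(p[:,1]>y0)&(p[:,1]<y1)]; print(lab,q[:,2].max(), q[q[:,2]>.1].min(0) if (q[:,2]>.1).any() else "", q[q[:,2]>.1].max(0) if (q[:,2]>.1).any() else "")
print(step(.36,.43,.14,.925))
E
```

```text
Traceback (most recent call last):
AttributeError: 'function' object has no attribute 'shape'
```

```bash
python3 - <<'E'
from h import *
import fit as F
G=dict(crock_big=(.469,.111),crock_small=(.656,.157),crock_square=(.3835,-.3),crock_oblong=(.38,.303))
P={n:cloud(n,np.load(f"{n}0.npy")) for n in("top","side")}
old=F.shape
F.shape=lambda n:[(old(n)[0][0],.058,.07)]
for k,g in G.items():
    for n in P:
        p,f=F.fit(n,k,P[n],g,dict(crock_square=1.313,crock_oblong=1.845).get(k,0),zmin=.058)
        print(k,n,p,round(f,3))
for n in P: 
    p=P[n].reshape(-1,3); t=p[(abs(p[:,0]-.45)<.1)&(abs(p[:,1])<.04)]; print(n,"table z",np.median(t[:,2]))
p=P["top"].reshape(-1,3)
for lab,x0,x1,y0,y1 in [("corr",.55,.72,-.25,.25),("pot",.2,.55,-.8,-.42),("front",.33,.75,-.42,.5)]:
    q=p[(p[:,0]>x0)&(p[:,0]<x1)&(p[:,1]>y0)&(p[:,1]<y1)]; h=q[q[:,2]>.1]; print(lab,q[:,2].max(), h.min(0) if len(h) else "", h.max(0) if len(h) else "")
print(step(.36,.43,.14,.925))
E
```

```text
crock_big top [0.4691 0.1114 0.1924] 0.047
crock_big side [0.4669 0.1083 0.0566] 0.061
crock_small top [0.6565 0.1573 0.027 ] 0.07
crock_small side [0.6546 0.1545 0.0884] 0.081
crock_square top [ 0.383  -0.3002  1.307 ] 0.055
crock_square side [ 0.3816 -0.3027  1.3192] 0.048
crock_oblong top [0.3802 0.3029 1.8485] 0.053
crock_oblong side [0.3785 0.3003 1.8458] 0.071
top table z -0.0001577332914753926
side table z 0.000693117729981263
corr 0.08054238012381609  
pot 0.21437273880098529 [ 0.2019 -0.7389  0.1   ] [ 0.4701 -0.4723  0.2144]
front 0.0941051287591661  
(array([-1.0874, -0.1653,  0.3273]), np.float64(0.3052))
```

Emit:
carry_out:
  motion:
    - [[-0.97,0,0.3],0.2]
    - [[-0.97,0,0.3],0.2]
    - [[-0.97,0,0.3],0.2]
    - [[-0.97,0,0.3],0.2]
    - [[-0.97,0,0.3],0.2]
    - [[-0.97,0,0.3],0.2]
    - [[-0.97,0,0.3],0.2]
    - [[-0.97,0,0.3],0.2]
    - [[-0.97,0,0.3],0.2]
    - [[-0.97,0,0.3],0.2]
  hand: 0.0
  force: 25

```text
time_s: 2.1
ee_pos: [0.3473, 0.4685, 0.1454]
eef_rot: [-3.142, 0.0, 1.585]
force: [-0.1, 0.9, 0.3]
grip_width: 0.0473
grip_force: 0.0
```

```bash
python3 - <<'E'
from h import *
o=ctrl.get_obs(); print(o["time_s"],o["ee_pos"],o["eef_rot"],o["grip_width"],o["qpos"]); print(step(.533,.4055,.10,.927))
E
```

```text
2.1 [0.3473 0.4685 0.1454] [-3.1415  0.0001  1.5853] 0.047288616727453235 [0.8701 0.4265 1.493  0.     1.2221 0.8555]
(array([-0.3285,  0.9238,  0.227 ]), np.float64(0.1048))
```

Emit:
carry_out:
  motion:
    - [[-0.33,0.924,0.22],0.105]
    - [[-0.33,0.924,0.22],0.105]
    - [[-0.33,0.924,0.22],0.105]
    - [[-0.33,0.924,0.22],0.105]
    - [[-0.33,0.924,0.22],0.105]
    - [[-0.33,0.924,0.22],0.105]
    - [[-0.33,0.924,0.4],0.105]
    - [[-0.33,0.924,0.5],0.105]
    - [[-0.33,0.924,0.58],0.105]
    - [[-0.33,0.924,0.62],0.105]
    - [[-0.33,0.924,0.62],0.105]

```text
time_s: 3.2
ee_pos: [0.5326, 0.4056, 0.021]
eef_rot: [-3.141, 0.001, 0.928]
force: [0.2, 0.6, 0.3]
grip_width: 0.0467
grip_force: 0.0
```

Emit:
carry_out:
  motion:
    - [[0,0,0],0]
    - [[0,0,0],0]
    - [[0,0,0],0]
    - [[0,0,0],0]
    - [[0,0,0],0]
  hand: 1

```text
time_s: 3.7
ee_pos: [0.5333, 0.4054, 0.022]
eef_rot: [3.141, -0.001, 0.926]
force: [-1.0, -1.5, 2.8]
grip_width: 0.0182
grip_force: 25.0
```

```bash
python3 - <<'E'
from h import *
o=ctrl.get_obs(); print(o["time_s"],o["ee_pos"],o["eef_rot"],o["grip_width"],o["force"]); print(step(.533,.4055,.14,.927)); print(step(.3795,.3017,.14,1.846))
E
```

```text
3.7 [0.5333 0.4054 0.022 ] [ 3.1413 -0.0006  0.9264] 0.0182446937209541 [-1.0195 -1.4951  2.8066]
(array([-0.0003, -0.0013, -0.5902]), np.float64(-0.0001))
(array([-0.8763, -0.3031, -0.5908]), np.float64(-0.1464))
```

Emit:
carry_out:
  motion:
    - [[0,0,-0.2],0]
    - [[0,0,-0.4],0]
    - [[0,0,-0.59],0]
    - [[-0.876,-0.303,-0.59],-0.146]
    - [[-0.876,-0.303,-0.59],-0.146]
    - [[-0.876,-0.303,-0.59],-0.146]
    - [[-0.876,-0.303,-0.59],-0.146]
    - [[-0.876,-0.303,-0.59],-0.146]
    - [[-0.876,-0.303,-0.59],-0.146]
    - [[-0.876,-0.303,-0.4],-0.146]
    - [[-0.876,-0.303,-0.4],-0.146]
    - [[-0.876,-0.303,-0.4],-0.146]

```text
time_s: 4.9
ee_pos: [0.3792, 0.3016, 0.1018]
eef_rot: [-3.14, 0.0, 1.843]
force: [0.5, 0.6, -1.3]
grip_width: 0.0177
grip_force: 25.0
```

```bash
cat > chk.py <<'E'
from h import *
import sys, fit as F
# side view of held lid: fit plate only, height from TCP
def held(name,dz=.022):
    o=ctrl.get_obs(); im,d=camera("side"); P=cloud("side",d); old=F.shape
    x,y,z=o["ee_pos"]; z0=z-dz; yaw=o["eef_rot"][2]
    print("tcp",o["ee_pos"],o["eef_rot"],o["grip_width"],"t",o["time_s"])
    F.shape=lambda n:[(old(n)[0][0],.008,.016)]
    # keep only slab of the plate (knob and fingers hide little of it)
    Q=P.copy(); bad=(P[...,2]>z0+.026)|(P[...,2]<z0+.002); Q[...,2]=np.where(bad,-1,P[...,2])
    p,f=F.fit("side",name,Q,(x,y),yaw,z0=z0,zmin=z0+.002); F.shape=old
    print("lid",p,f,"lid-tcp",p[:2]-[x,y]); return im
if __name__=="__main__":
    im=held(sys.argv[1]); cv2.imwrite("pics/"+sys.argv[2]+".png",im)
E
python3 chk.py lid_oblong ob1; python3 -c "
import cv2;im=cv2.imread('pics/ob1.png')[60:240,140:400];cv2.imwrite('pics/ob1c.png',cv2.resize(im,None,fx=3,fy=3))"
```

```text
tcp [0.3792 0.3016 0.1018] [-3.1403  0.0004  1.8427] 0.01766967399839342 t 4.9
lid [0.3791 0.3001 1.8427] 0.3948417007923126 lid-tcp [-0.0001 -0.0015]
```

View pics/ob1c.png

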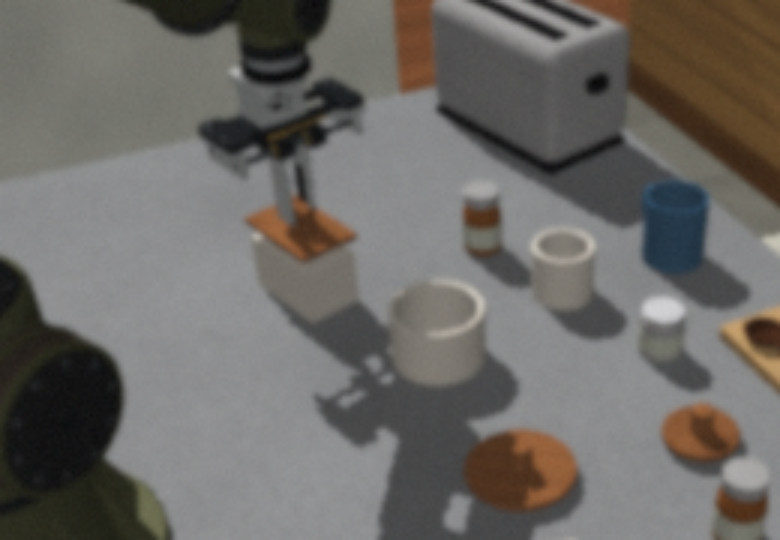

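The lid hangs level and aligned over the oblong crock, at crop (303,235). I'll lower it next.

Emit:
carry_out:
  motion:
    - [[0,0,0.03],0]
    - [[0,0,0.05],0]
    - [[0,0,0.07],0]
    - [[0,0,0.085],0]
    - [[0,0,0.09],0]
    - [[0,0,0.09],0]

```text
time_s: 5.55
ee_pos: [0.3794, 0.3017, 0.0839]
eef_rot: [3.142, -0.0, 1.844]
force: [-2.5, -2.4, 5.2]
grip_width: 0.0178
grip_force: 25.0
```

Emit:
carry_out:
  motion:
    - [[0,0,0],0]
    - [[0,0,0],0]
    - [[0,0,0],0]
    - [[0,0,0],0]
    - [[0,0,-0.15],0]
    - [[0,0,-0.3],0]
    - [[0,0,-0.3],0]
  hand: 0

```text
time_s: 6.25
ee_pos: [0.3807, 0.3026, 0.1469]
eef_rot: [3.136, -0.002, 1.844]
force: [-0.5, -0.5, -1.0]
grip_width: 0.0473
grip_force: 0.0
```

```bash
python3 - <<'E'
from h import *
import fit as F
im,d=camera("side"); P=cloud("side",d)
q=P[np.hypot(P[...,0]-.3795,P[...,1]-.3017)<.09]; q=q[(q[:,2]>.05)&(q[:,2]<.095)]; print("plate z",np.percentile(q[:,2],[50,80]))
c=q[(q[:,2]>.073)&(q[:,2]<.085)]; print(cv2.minAreaRect((c[:,:2]*1000).astype(np.float32)))
A=np.c_[c[:,:2],np.ones(len(c))]; print("tilt",np.linalg.lstsq(A,c[:,2],rcond=None)[0][:2])
print(step(.42,.095,.14,1.8),step(.459,-.112,.14,1.8))
E
```

```text
plate z [0.0776 0.0798]
((378.213134765625, 296.982177734375), (80.15647888183594, 125.27835845947266), 16.04215431213379)
tilt [-0.003   0.0052]
(array([-1.0512, -0.0869,  0.0229]), np.float64(0.007)) (array([-2.1004, -0.1781,  0.0215]), np.float64(0.007))
```

The oblong lid is home, with the plate at 78 mm and level. The big lid is next.

Emit:
carry_out:
  motion:
    - [[-0.99,-0.08,0.02],0.007]
    - [[-0.99,-0.08,0.02],0.007]
    - [[-0.99,-0.08,0.02],0.007]
    - [[-0.99,-0.08,0.02],0.007]
    - [[-0.99,-0.08,0.02],0.007]

```text
time_s: 6.8
ee_pos: [0.4176, 0.1024, 0.1384]
eef_rot: [-3.14, 0.001, 1.794]
force: [0.4, -0.0, 0.5]
grip_width: 0.0468
grip_force: 0.0
```

Emit:
carry_out:
  motion:
    - [[-0.99,-0.08,0],0]
    - [[-0.99,-0.08,0],0]
    - [[-0.99,-0.08,0],0]
    - [[-0.99,-0.08,0],0]
    - [[-0.99,-0.08,0],0]
    - [[-0.99,-0.08,0],0]
    - [[-0.99,-0.08,0],0]

```text
time_s: 7.5
ee_pos: [0.4465, -0.0886, 0.1389]
eef_rot: [-3.141, -0.001, 1.801]
force: [-0.3, -0.8, 0.9]
grip_width: 0.0469
grip_force: 0.0
```

```bash
python3 - <<'E'
from h import *
print(ctrl.get_obs()["ee_pos"],step(.459,-.112,.022,1.8))
E
```

```text
[ 0.4465 -0.0886  0.1389] (array([-0.1288,  0.0347,  0.5843]), np.float64(0.0001))
```

Emit:
carry_out:
  motion:
    - [[-0.129,0.035,0.1],0]
    - [[-0.129,0.035,0.25],0]
    - [[-0.129,0.035,0.4],0]
    - [[-0.129,0.035,0.5],0]
    - [[-0.129,0.035,0.56],0]
    - [[-0.129,0.035,0.584],0]
    - [[-0.129,0.035,0.584],0]

```text
time_s: 8.2
ee_pos: [0.4595, -0.1127, 0.0227]
eef_rot: [-3.141, -0.0, 1.801]
force: [0.7, 0.1, 0.1]
grip_width: 0.0472
grip_force: 0.0
```

Emit:
carry_out:
  motion:
    - [[0,0,0],0]
    - [[0,0,0],0]
    - [[0,0,0],0]
    - [[0,0,0],0]
    - [[0,0,0],0]
  hand: 1

```text
time_s: 8.7
ee_pos: [0.4597, -0.1134, 0.0232]
eef_rot: [3.141, 0.0, 1.8]
force: [-0.9, 0.0, 7.2]
grip_width: 0.0234
grip_force: 25.0
```

Emit:
carry_out:
  motion:
    - [[0,0,-0.2],0]
    - [[0,0,-0.4],0]
    - [[0,0,-0.59],0]
    - [[0,0,-0.59],0]
    - [[0,0,-0.59],0]

```text
time_s: 9.2
ee_pos: [0.4594, -0.1133, 0.1406]
eef_rot: [3.141, 0.0, 1.8]
force: [-0.2, -0.1, -1.0]
grip_width: 0.0234
grip_force: 25.0
```

```bash
python3 chk.py lid_big b1;  python3 -c "
from h import *
print(step(.468,.110,.14,1.8))"
```

```text
tcp [ 0.4594 -0.1133  0.1406] [3.1409 0.0005 1.7997] 0.023351013138396905 t 9.2
lid [ 0.4584 -0.1142  0.0988] 0.31219685077667236 lid-tcp [-0.001  -0.0009]
(array([ 1.0764,  0.2973, -0.0011]), np.float64(-0.0))
```

Emit:
carry_out:
  motion:
    - [[0.98,0.27,0],0]
    - [[0.98,0.27,0],0]
    - [[0.98,0.27,0],0]
    - [[0.98,0.27,0],0]
    - [[0.98,0.27,0],0]

```text
time_s: 9.75
ee_pos: [0.4665, 0.0941, 0.1389]
eef_rot: [-3.139, -0.001, 1.805]
force: [0.0, -1.0, -1.8]
grip_width: 0.0236
grip_force: 25.0
```

Emit:
carry_out:
  motion:
    - [[0.098,0.027,0.1],0]
    - [[0.098,0.027,0.18],0]
    - [[0.098,0.027,0.18],0]
    - [[0.098,0.027,0.18],0]

```text
time_s: 10.15
ee_pos: [0.468, 0.1096, 0.1041]
eef_rot: [-3.14, -0.0, 1.799]
force: [1.0, -0.3, -1.0]
grip_width: 0.0236
grip_force: 25.0
```

```bash
python3 chk.py lid_big b2;  python3 -c "
from h import *
print(step(.468,.110,.0852,1.8))
im=cv2.imread('pics/b2.png')[90:250,180:400];cv2.imwrite('pics/b2c.png',cv2.resize(im,None,fx=3.5,fy=3.5))"
```

```text
tcp [0.468  0.1096 0.1041] [-3.1397 -0.      1.7993] 0.023642511683179625 t 10.15
lid [ 0.4667  0.1084 -0.0008] 0.3096993863582611 lid-tcp [-0.0013 -0.0012]
(array([ 0.0022, -0.0014,  0.0976]), np.float64(-0.0001))
```

View pics/b2c.png

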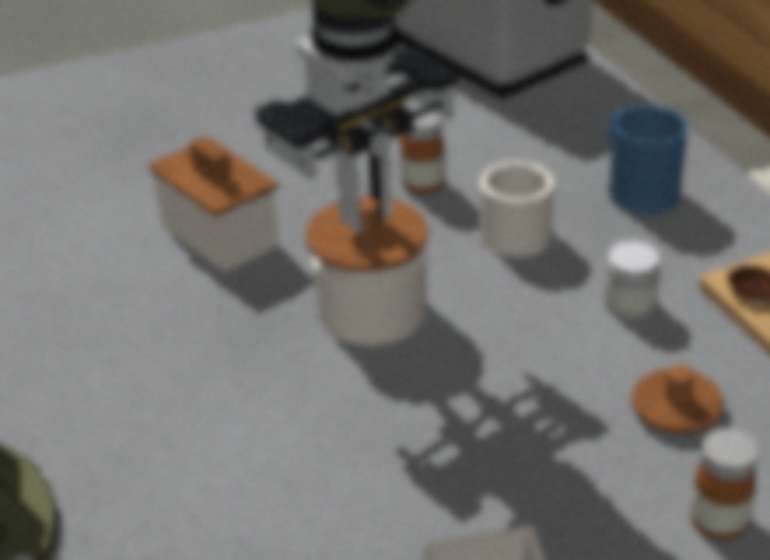

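The oblong lid is seated at crop (213,175), and the big lid hovers centred over its crock at (367,235). The side-view fits agree to within 1 mm.

Emit:
carry_out:
  motion:
    - [[0,0,0.03],0]
    - [[0,0,0.06],0]
    - [[0,0,0.08],0]
    - [[0,0,0.093],0]
    - [[0,0,0.098],0]
    - [[0,0,0.098],0]

```text
time_s: 10.8
ee_pos: [0.4683, 0.1101, 0.0852]
eef_rot: [-3.142, 0.0, 1.8]
force: [-0.2, -0.9, 1.2]
grip_width: 0.0234
grip_force: 25.0
```

Emit:
carry_out:
  motion:
    - [[0,0,0],0]
    - [[0,0,0],0]
    - [[0,0,0],0]
    - [[0,0,0],0]
    - [[0,0,-0.15],0]
    - [[0,0,-0.3],0]
    - [[0,0,-0.3],0]
  hand: 0

```text
time_s: 11.5
ee_pos: [0.4699, 0.1104, 0.1485]
eef_rot: [3.136, 0.0, 1.8]
force: [-0.2, -0.2, -0.5]
grip_width: 0.0469
grip_force: 0.0
```

```bash
cat > seat.py <<'E'
from h import *
import sys
x,y=map(float,sys.argv[1:3])
im,d=camera("side"); P=cloud("side",d); q=P[np.hypot(P[...,0]-x,P[...,1]-y)<.075]
c=q[(q[:,2]>.068)&(q[:,2]<.09)]; c=c[abs(c[:,2]-np.median(c[:,2]))<.006]; A=np.c_[c[:,:2],np.ones(len(c))]
print("plate z",np.median(c[:,2]),"tilt",np.linalg.lstsq(A,c[:,2],rcond=None)[0][:2],cv2.minAreaRect((c[:,:2]*1000).astype(np.float32)))
E
python3 seat.py .468 .11; python3 -c "
from h import *
print(step(.6545,-.1515,.14,1.6))"
```

```text
plate z 0.07852188554851536 tilt [0.0026 0.0033] ((466.5835876464844, 107.86163330078125), (117.24303436279297, 109.93900299072266), 64.46717834472656)
(array([-1.4853,  0.6055,  0.0346]), np.float64(0.0318))
```

The big lid is home. The small lid is next.

Emit:
carry_out:
  motion:
    - [[-0.8,0.33,0.03],0.03]
    - [[-0.8,0.33,0.03],0.03]
    - [[-0.8,0.33,0.03],0.03]
    - [[-0.8,0.33,0.03],0.03]
    - [[-0.8,0.33,0.03],0.03]
    - [[-0.8,0.33,0.03],0.03]

```text
time_s: 12.15
ee_pos: [0.5682, -0.0305, 0.1378]
eef_rot: [-3.14, -0.0, 1.611]
force: [-0.4, 0.6, 0.2]
grip_width: 0.0471
grip_force: 0.0
```

```bash
python3 -c "
from h import *
print(step(.6545,-.1525,.023,1.6))"
```

```text
(array([-0.6272,  0.4077,  0.573 ]), np.float64(0.0017))
```

Emit:
carry_out:
  motion:
    - [[-0.627,0.408,0],0.002]
    - [[-0.627,0.408,0],0.002]
    - [[-0.627,0.408,0],0.002]
    - [[-0.627,0.408,0],0.002]
    - [[-0.627,0.408,0.1],0.002]
    - [[-0.627,0.408,0.25],0.002]
    - [[-0.627,0.408,0.4],0.002]
    - [[-0.627,0.408,0.5],0.002]
    - [[-0.627,0.408,0.55],0.002]
    - [[-0.627,0.408,0.573],0.002]
    - [[-0.627,0.408,0.573],0.002]

```text
time_s: 13.25
ee_pos: [0.6556, -0.152, 0.0248]
eef_rot: [3.141, 0.0, 1.599]
force: [0.3, -0.7, 0.1]
grip_width: 0.0471
grip_force: 0.0
```

Emit:
carry_out:
  motion:
    - [[0,0,0],0]
    - [[0,0,0],0]
    - [[0,0,0],0]
    - [[0,0,0],0]
    - [[0,0,0],0]
  hand: 1

```text
time_s: 13.75
ee_pos: [0.6557, -0.1528, 0.0251]
eef_rot: [3.141, 0.0, 1.599]
force: [-1.0, 0.5, 4.5]
grip_width: 0.0233
grip_force: 25.0
```

Emit:
carry_out:
  motion:
    - [[0,0,-0.2],0]
    - [[0,0,-0.4],0]
    - [[0,0,-0.59],0]
    - [[0,0,-0.59],0]
    - [[0,0,-0.59],0]

```text
time_s: 14.25
ee_pos: [0.6556, -0.1527, 0.1426]
eef_rot: [3.141, 0.0, 1.599]
force: [0.2, 0.4, -1.0]
grip_width: 0.0236
grip_force: 25.0
```

```bash
python3 chk.py lid_small s1;  python3 -c "
from h import *
print(step(.6555,.156,.14,1.6))"
```

```text
tcp [ 0.6556 -0.1527  0.1426] [3.1409 0.0002 1.5987] 0.023648246078386913 t 14.25
lid [ 0.6525 -0.1565  0.0943] 0.38731327652931213 lid-tcp [-0.003  -0.0038]
(array([1.5421, 0.0452, 0.0067]), np.float64(-0.0002))
```

Emit:
carry_out:
  motion:
    - [[0.77,0.022,0],0]
    - [[0.77,0.022,0],0]
    - [[0.77,0.022,0],0]
    - [[0.77,0.022,0],0]

```text
time_s: 14.7
ee_pos: [0.6547, 0.0067, 0.1404]
eef_rot: [-3.138, -0.001, 1.604]
force: [0.9, -0.8, -0.2]
grip_width: 0.0232
grip_force: 25.0
```

Emit:
carry_out:
  motion:
    - [[0.772,0.023,0],0]
    - [[0.772,0.023,0],0]
    - [[0.772,0.023,0],0]
    - [[0.772,0.023,0],0]
    - [[0.772,0.023,0.18],0]
    - [[0.772,0.023,0.18],0]
    - [[0.772,0.023,0.18],0]

```text
time_s: 15.4
ee_pos: [0.6555, 0.155, 0.1055]
eef_rot: [-3.139, 0.001, 1.598]
force: [0.5, 0.2, 0.1]
grip_width: 0.0232
grip_force: 25.0
```

```bash
sed -i 's/held(sys.argv\[1\])/held(sys.argv[1],float(sys.argv[3]) if len(sys.argv)>3 else .022)/' chk.py; python3 chk.py lid_small s2 .025;  python3 -c "
from h import *
print(step(.6555,.156,.087,1.6))
im=cv2.imread('pics/s2.png')[80:220,240:440];cv2.imwrite('pics/s2c.png',cv2.resize(im,None,fx=3.8,fy=3.8))"
```

```text
tcp [0.6555 0.155  0.1055] [-3.1387  0.0005  1.598 ] 0.023195272284050137 t 15.4
lid [ 0.6542  0.1544 -0.0093] 0.35438722372055054 lid-tcp [-0.0012 -0.0006]
(array([ 0.0045, -0.0031,  0.0993]), np.float64(-0.0003))
```

View pics/s2c.png

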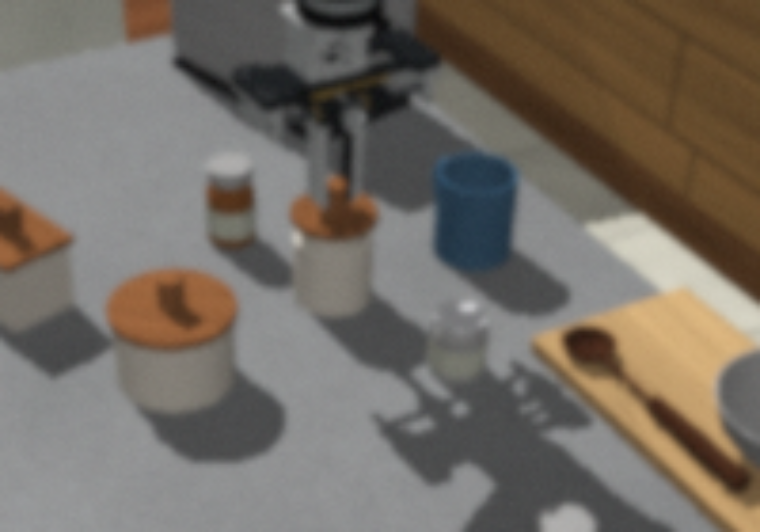

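The big lid is seated at crop (172,310). The small lid at (334,212) is centred over its crock to within 1 mm in the same view, so I lower it. The target is TCP z ≈ 0.087.

Emit:
carry_out:
  motion:
    - [[0,0,0.03],0]
    - [[0,0,0.06],0]
    - [[0,0,0.08],0]
    - [[0,0,0.09],0]
    - [[0,0,0.095],0]
    - [[0,0,0.095],0]

```text
time_s: 16.05
ee_pos: [0.6559, 0.1559, 0.0874]
eef_rot: [-3.142, 0.0, 1.599]
force: [0.2, 0.8, -0.7]
grip_width: 0.0234
grip_force: 25.0
```

Emit:
carry_out:
  motion:
    - [[0,0,0],0]
    - [[0,0,0],0]
    - [[0,0,0],0]
    - [[0,0,0],0]
    - [[0,0,-0.15],0]
    - [[0,0,-0.3],0]
    - [[0,0,-0.3],0]
  hand: 0

```text
time_s: 16.75
ee_pos: [0.6575, 0.1562, 0.1523]
eef_rot: [3.135, -0.001, 1.599]
force: [-0.3, -0.8, 0.8]
grip_width: 0.047
grip_force: 0.0
```

```bash
python3 seat.py .6555 .156; python3 -c "
from h import *
print(ctrl.get_obs()['qpos'][5],step(.526,-.3955,.15,2.225))"
```

```text
plate z 0.07868738392935232 tilt [0.0103 0.0075] ((652.384521484375, 151.8544464111328), (78.68555450439453, 79.24817657470703), 61.700225830078125)
0.15106703321635928 (array([-2.7383, -0.7305, -0.006 ]), np.float64(-0.0997))
```

Emit:
carry_out:
  motion:
    - [[-0.95,-0.25,0],0]
    - [[-0.95,-0.25,0],0]
    - [[-0.95,-0.25,0],0]
    - [[-0.95,-0.25,0],0]
    - [[-0.95,-0.25,0],0]

```text
time_s: 17.3
ee_pos: [0.6099, -0.0402, 0.1465]
eef_rot: [-3.14, 0.0, 1.594]
force: [0.1, 1.1, -0.2]
grip_width: 0.0474
grip_force: 0.0
```

Emit:
carry_out:
  motion:
    - [[-0.95,-0.25,0],0]
    - [[-0.95,-0.25,0],-0.05]
    - [[-0.95,-0.25,0],-0.1]
    - [[-0.95,-0.25,0],-0.1]
    - [[-0.95,-0.25,0],-0.1]
    - [[-0.95,-0.25,0],-0.1]
    - [[-0.95,-0.25,0],-0.1]

```text
time_s: 18.0
ee_pos: [0.5664, -0.2266, 0.1465]
eef_rot: [-3.141, -0.001, 2.227]
force: [-0.0, 0.1, -0.6]
grip_width: 0.0471
grip_force: 0.0
```

```bash
python3 -c "
from h import *
print(ctrl.get_obs()['ee_pos'],step(.526,-.3955,.023,2.225))"
```

```text
[ 0.5664 -0.2266  0.1465] (array([-0.5466, -0.6751,  0.617 ]), np.float64(0.0004))
```

Emit:
carry_out:
  motion:
    - [[-0.547,-0.675,0],0]
    - [[-0.547,-0.675,0],0]
    - [[-0.547,-0.675,0],0]
    - [[-0.547,-0.675,0],0]
    - [[-0.547,-0.675,0.1],0]
    - [[-0.547,-0.675,0.25],0]
    - [[-0.547,-0.675,0.4],0]
    - [[-0.547,-0.675,0.5],0]
    - [[-0.547,-0.675,0.58],0]
    - [[-0.547,-0.675,0.617],0]
    - [[-0.547,-0.675,0.617],0]

```text
time_s: 19.1
ee_pos: [0.5264, -0.3954, 0.0233]
eef_rot: [-3.141, -0.001, 2.227]
force: [-0.5, 0.3, -0.2]
grip_width: 0.047
grip_force: 0.0
```

Emit:
carry_out:
  motion:
    - [[0,0,0],0]
    - [[0,0,0],0]
    - [[0,0,0],0]
    - [[0,0,0],0]
    - [[0,0,0],0]
  hand: 1

```text
time_s: 19.6
ee_pos: [0.5265, -0.396, 0.0246]
eef_rot: [3.141, 0.001, 2.227]
force: [0.0, 0.5, 3.7]
grip_width: 0.0179
grip_force: 25.0
```

Emit:
carry_out:
  motion:
    - [[0,0,-0.2],0]
    - [[0,0,-0.4],0]
    - [[0,0,-0.59],0]
    - [[0,0,-0.59],0]
    - [[0,0,-0.59],0]

```text
time_s: 20.1
ee_pos: [0.5264, -0.3958, 0.1423]
eef_rot: [3.141, 0.001, 2.227]
force: [-0.4, -0.1, -1.6]
grip_width: 0.0178
grip_force: 25.0
```

```bash
python3 chk.py lid_square q1 .023;  python3 -c "
from h import *
print(step(.3825,-.3013,.14,1.313+np.pi/2))"
```

```text
tcp [ 0.5264 -0.3958  0.1423] [3.1414 0.0008 2.227 ] 0.017841058633660544 t 20.1
lid [ 0.5256 -0.3969  2.2278] 0.45550450682640076 lid-tcp [-0.0008 -0.001 ]
(array([ 0.8109, -0.281 ,  0.006 ]), np.float64(-0.1045))
```

Emit:
carry_out:
  motion:
    - [[0.811,-0.281,0],-0.02]
    - [[0.811,-0.281,0],-0.04]
    - [[0.811,-0.281,0],-0.06]
    - [[0.811,-0.281,0],-0.08]
    - [[0.811,-0.281,0],-0.1045]
    - [[0.811,-0.281,0],-0.1045]
    - [[0.811,-0.281,0.1],-0.1045]
    - [[0.811,-0.281,0.18],-0.1045]
    - [[0.811,-0.281,0.18],-0.1045]
    - [[0.811,-0.281,0.18],-0.1045]

```text
time_s: 21.15
ee_pos: [0.3829, -0.3016, 0.1057]
eef_rot: [3.141, -0.001, 2.881]
force: [0.4, 0.2, -0.8]
grip_width: 0.0179
grip_force: 25.0
```

```bash
python3 chk.py lid_square q2 .0245;  python3 -c "
from h import *
print(step(.3825,-.3013,.0865,2.884))
im=cv2.imread('pics/q2.png')[170:320,230:430];cv2.imwrite('pics/q2c.png',cv2.resize(im,None,fx=3.8,fy=3.8))"
```

```text
tcp [ 0.3829 -0.3016  0.1057] [ 3.1409 -0.0013  2.8812] 0.017884087589078477 t 21.15
lid [ 0.3826 -0.3014  2.8813] 0.4993935227394104 lid-tcp [-0.0003  0.0002]
(array([0.0035, 0.0015, 0.0987]), np.float64(-0.0004))
```

View pics/q2c.png

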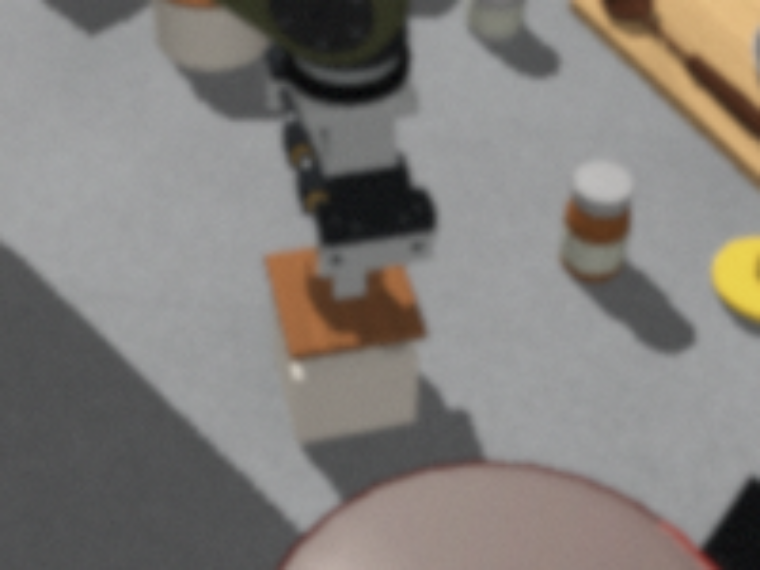

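The square lid at crop (343,302) is squared up over its crock, so I lower it and release.

Emit:
carry_out:
  motion:
    - [[0,0,0.03],0]
    - [[0,0,0.06],0]
    - [[0,0,0.08],0]
    - [[0,0,0.09],0]
    - [[0,0,0.097],0]
    - [[0,0,0.097],0]

```text
time_s: 21.8
ee_pos: [0.3829, -0.3017, 0.0867]
eef_rot: [-3.142, 0.0, 2.884]
force: [0.9, -0.1, -0.9]
grip_width: 0.0182
grip_force: 25.0
```

Emit:
carry_out:
  motion:
    - [[0,0,0],0]
    - [[0,0,0],0]
    - [[0,0,0],0]
    - [[0,0,0],0]
    - [[0,0,-0.15],0]
    - [[0,0,-0.3],0]
    - [[0,0,-0.45],0]
    - [[0,0.7,-0.45],0]
    - [[0,0.7,-0.45],0]
    - [[0,0.7,-0.45],0]
    - [[0,0.7,-0.45],0]
  hand: 0

```text
time_s: 22.9
ee_pos: [0.4193, -0.1629, 0.1769]
eef_rot: [3.141, 0.0, 2.888]
force: [0.2, 0.3, 0.8]
grip_width: 0.0469
grip_force: 0.0
```

```bash
python3 - <<'E'
from h import *
import fit as F
for n in("side","top"):
    im,d=camera(n); cv2.imwrite(f"pics/{n}9.png",im); P=cloud(n,d)
    for k,x,y,w in[("square",.3825,-.3013,2.884),("oblong",.3795,.3017,1.846),("big",.468,.11,0),("small",.6555,.156,0)]:
        q=P[np.hypot(P[...,0]-x,P[...,1]-y)<.075]; c=q[(q[:,2]>.068)&(q[:,2]<.09)]; c=c[abs(c[:,2]-np.median(c[:,2]))<.006]
        A=np.c_[c[:,:2],np.ones(len(c))]; s=np.linalg.lstsq(A,c[:,2],rcond=None)[0][:2]
        p,f=F.fit(n,"lid_"+k,P,(x,y),w,z0=.062,zmin=.066); print(n,k,"z",np.median(c[:,2]).round(4),"tilt",s,"fit",p,round(f,3))
    for k,x,y in[("jar_left",.614,.295),("jar_right",.609,-.282)]: print(n,k,F.fit(n,k,P,(x,y),zmin=.008)[0][:2])
    for k,g in dict(crock_square=(.3825,-.301),crock_oblong=(.3795,.302)).items():
        q=0
E
python3 -c "
import cv2;im=cv2.imread('pics/side9.png')[90:310,200:480];cv2.imwrite('pics/s9c.png',cv2.resize(im,None,fx=2.7,fy=2.7))
im=cv2.imread('pics/top9.png')[120:280,160:490];cv2.imwrite('pics/t9c.png',cv2.resize(im,None,fx=2.4,fy=2.4))"
```

```text
side square z 0.0787 tilt [0.0028 0.0052] fit [ 0.3825 -0.3023  2.8784] 0.048
side oblong z 0.0785 tilt [0.0085 0.0126] fit [0.3792 0.2987 1.8492] 0.08
side big z 0.0786 tilt [0.0013 0.008 ] fit [0.4664 0.1085 0.1267] 0.182
side small z 0.0785 tilt [-0.0024  0.0121] fit [0.6556 0.1518 0.065 ] 0.245Traceback (most recent call last):
  File "<stdin>", line 9, in <module>
  File "fit.py", line 16, in fit
    c=max(c,key=cv2.contourArea); m[:]=0; cv2.drawContours(m,[c],-1,1,-1)
ValueError: max() iterable argument is empty
[ WARN:0@0.037] global loadsave.cpp:275 findDecoder imread_('pics/top9.png'): can't open/read file: check file path/integrity
Traceback (most recent call last):
TypeError: 'NoneType' object is not subscriptable
```

View pics/s9c.png

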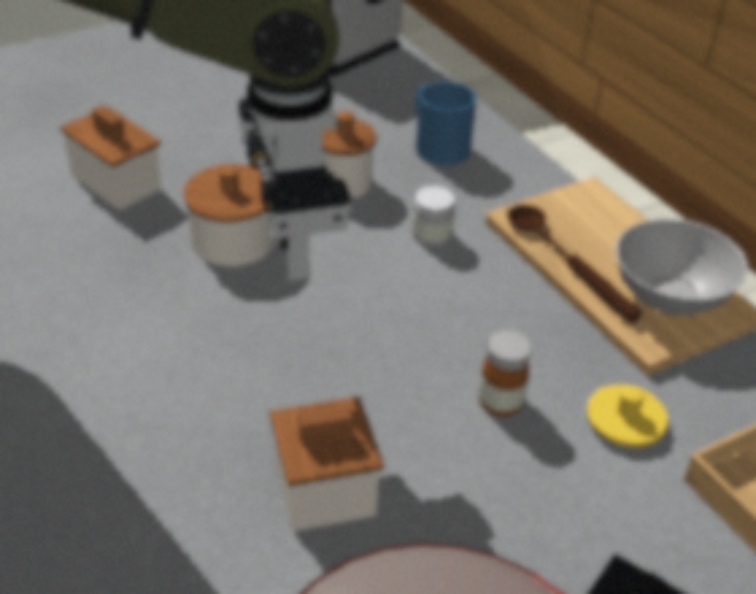

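All four plates lie level at 78.5 mm (home is 78 mm), and the square and oblong lids match their crocks' yaw. In the crop they are square (327,440), oblong (110,135), big (228,192) and small (345,137). The arm is clear, and neither jar was approached low down.

```bash
python3 -c "
from station import ctrl
print(ctrl.hand_in())"
```

```text
the job is handed in; nothing more can be done
None
```

All four brown lids are on their matching crocks, level and fully home, and the job is handed in at about 23 s of the 106 s allowed; I did not re-measure the jars after the moves (the left one was hidden in the last picture).

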